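# Try two spring clips and reject the weak one

## Task

One of the two spring clips has gone weak. First try both, each standing in its cradle: take its plywood card and pull it straight out of the mouth with a steady 8 N or so, never 14 N; the weak clip lets its card slide right out, which goes in the shallow grey tray, and the sound clip must keep its card where it is. Only when both have been tried, put the weak clip in the dark wooden box, leave the sound one standing in its cradle with its card, and disturb nothing else.

Things in the scene. Friction and masses are not known exactly. Their poses are not given: they have to be found in the camera images.
- cradle_a: fixed wooden cradle of clip a, plate 156 x 90 x 10 mm, origin on the bench under its middle. x runs from the card side back through the clip. Two dark posts 34 mm high (rear faces x = -26, 28 mm apart) stop the clip when its card is pulled to -x; they are sprung, 1 mm per 4 N. A lip 12 mm high behind (from x = +34). The clip stands loose between, with up to 10 mm of play before it meets the posts
- clip_a: steel spring clip a on its side, 130 g, origin under its middle, z = 10 mm in the cradle. Mouth to -x. Housing x -20..25, 34 wide (y), 45 mm high: lift it here, gripped across y. Jaws 18 wide, to x = -55; rigid finger plates back to x = +62, 42 wide. The clips look alike: the sound one holds its card against 16 N or more, the weak one lets it slide at 1.5 to 6 N
- card_a: plywood test card held by clip a, on edge, 100 (x) x 4 (y, thickness) x 45 mm (z), 20 g, origin mid lower edge, 10 mm above the bench, about 80 mm in front (-x) of the clip's origin. Its rear 25 mm are in the jaws, its front 75 mm free: grip it from above across the thickness. It comes out along its -x
- cradle_b: fixed wooden cradle of clip b, plate 156 x 90 x 10 mm, origin on the bench under its middle. x runs from the card side back through the clip. Two dark posts 34 mm high (rear faces x = -26, 28 mm apart) stop the clip when its card is pulled to -x; they are sprung, 1 mm per 4 N. A lip 12 mm high behind (from x = +34). The clip stands loose between, with up to 10 mm of play before it meets the posts
- clip_b: steel spring clip b on its side, 130 g, origin under its middle, z = 10 mm in the cradle. Mouth to -x. Housing x -20..25, 34 wide (y), 45 mm high: lift it here, gripped across y. Jaws 18 wide, to x = -55; rigid finger plates back to x = +62, 42 wide. The clips look alike: the sound one holds its card against 16 N or more, the weak one lets it slide at 1.5 to 6 N
- card_b: plywood test card held by clip b, on edge, 100 (x) x 4 (y, thickness) x 45 mm (z), 20 g, origin mid lower edge, 10 mm above the bench, about 80 mm in front (-x) of the clip's origin. Its rear 25 mm are in the jaws, its front 75 mm free: grip it from above across the thickness. It comes out along its -x
- box: fixed dark wooden open box for rejected clips, 200 (x) x 170 (y) x 45 mm high, walls and floor 6 mm, origin under its middle on the bench
- tray: fixed grey plastic shallow tray for loose cards, 200 (x) x 170 (y) x 18 mm high, walls and floor 5 mm, origin under its middle on the bench
- puppet_head: bystander: carved wooden puppet head, 42 mm wide, 62 mm high, origin under it
- puppet_arm: bystander: wooden puppet arm lying, 105 mm long, 16 mm high, origin under its middle
- glue: bystander: yellow glue bottle, 48 mm wide, 130 mm high, origin under it
- chisel: bystander: wooden-handled hand tool lying, 200 mm long, origin near the middle
- offcut: bystander: wood offcut 90 x 40 x 25 mm, origin under it
- pot: bystander: white ceramic cup, 56 mm wide, 60 mm high, origin under it
- sanding_block: bystander: cork sanding block 100 x 60 x 35 mm, origin under it
Not all that is in view belongs to the job. Leave any purple look-alike of the card_a alone.

How it is judged:
By the outcome, as a careful person would: the job done as asked, in the order asked, and still so for the second after the job is handed in, with the robot touching nothing.
It also fails if it takes over 72 s, if anything falls off the work surface, if the arm or the gripper's body presses on something with over 40 N, if the wrist force passes 120 N, or if a joint passes its speed limit or range.

## Robot

A 6-joint arm with a two-finger parallel gripper is mounted at the origin on the work surface. World frame = base frame: x ahead of the robot, y to its left, z up, the work surface at z = 0. Lengths are in m, angles in rad, forces in N, time in s.
With the tool pointing down it reaches from about 0.225 to 0.875 m from the base axis. Payload 3.4 kg.
Tool frame: the origin (TCP) lies at the very end of the fingers, on their centre line; the grasp point (between the pads) lies 19 mm behind it; z points along the fingers, y is the line along which they close (so a half turn about z gives the same grasp; the last joint's range is limited). The gripper opens to 85 mm and grips with 20 to 120 N. Pads are 22 mm wide; open, the fingers measure 114 mm over their backs; the gripper's body (76 mm by 85 mm) begins 54 mm behind the grasp point. The pads swing forward as they close: fully open they stand 13 mm farther back than shut.
Start: joints at [-1.44, 0.276, 1.505, -0, 1.361, -0.121], TCP at [0.143, -0.557, 0.231] pointing down, gripper open.
Joint ranges: [-2.89, 2.89], [-0.75, 2.08], [0.22, 2.7], [-1.18, 4.32], [0.11, 2.71], [-2.7, 2.7]. Speed limits (rad/s): [2.57, 2.57, 3.14, 3.14, 3.14, 3.14].

## Interface

Orientations are given as a rotation vector (axis times angle).
In Python, from rig import readout, snapshot, camera_info, workorder gives the robot as it stands.
- The arm moves only by the tool drive_tool, never from a script. Its argument "series" is a list of rows, each a list of 7 numbers: the shift along the tool's x, y, z in units of 300 mm (1.0 is 300 mm), then the turn, a rotation vector about the tool's x, y, z in units of 360 degrees (1.0 is 360 degrees), then the opening in per cent of the stroke, from 0 (shut) to 100 (fully open). In form: [[x, y, z, wx, wy, wz, gripper], ...]. A call has 1 to 8 rows; each row is the pose to reach, as a shift and turn from the pose commanded when the call began, along the tool's axes at that moment, turning the shorter way round; what a row does not reach only later rows make up. A row lasts 1/12 s, in which the tool goes at most 41.7 mm and 7.16 degrees, less where a joint would pass 70% of its speed; a pose out of reach is approached as far as the arm can. A call with a number of a shift or a turn outside -1 to 1 is refused whole. A call with a gripper value outside its range is refused whole. The fingers move at their own pace and stop on an object; the grip force is fixed at half the most. Time passes only in rows, so rows that repeat a pose let the fingers close. It gives the time, the measured TCP pose, the force, the opening and the grip force at its end, in the units of the state.
- readout.get_state(): the state, without advancing time (a new reading comes with each control period).
- snapshot(name): name is "scene" or "side" or "wrist"; returns (picture, depth): 420x560x3 uint8, blue, green, red; 420x560 float32, m along the optical axis (not along the pixel's ray), 0 where there is no reading.
- camera_info(name): a dict with "mtx" (3x3 intrinsics, pixels), "camera_from_world" (4x4, takes a point from world to camera coordinates); the wrist camera has in their place "hand_eye" (4x4, takes a point from camera to tool coordinates, whose origin is the TCP and whose axes are the flange's). Camera axes: x right, y down, z forward; pixel columns grow to the right and rows downward; lengths in m; the calibration is good to about 2 mm. A picture is of the moment at which its call begins: read the wrist's pose just before it. camera_info takes no time and is no camera call.
- workorder.close_job(): hands the job in; it is judged then, once.
The state is a dict: "t": time; "joint_pos": joint angles; "joint_vel": joint speeds; "joint_torque": joint torques, N m; "eef_pos": TCP position; "ee_rot": TCP orientation; "wrist_force": force on the tool from outside, world axes, zero at the start; "torque": the same for the moment, N m; "opening": finger opening in m; "finger_force": force on a finger pad.
Only numpy, scipy, OpenCV 4.12 (cv2) and the standard library are available. Lean on these libraries where they do the work, as an engineer would, in place of code of your own. Each camera call takes 0.05 s, during which the arm holds its last target. There are 200 camera calls.

## Working session

There is one attempt and no reset: what is moved stays moved. The work goes in short steps, Python scripts to look and compute and a tool call to move; the robot and the scene stay as the last step left them, time stands still between calls to the robot, and variables do not carry over. Pictures are saved under pics/ and viewed, at most 11 in all, crops included, and the job is handed in when it is done.

Besides the shell and the picture viewer there is one more tool, called after "Request:" by a JSON object that holds its "fn" and its "kwargs". drive_tool: Moves the arm, as the interface text tells. Its arguments: {"type":"object","properties":{"series":{"type":"array","items":{"type":"array","items":{"type":"number"}}}},"required":["series"]}

```bash
mkdir -p pics; python3 - <<'E'
from rig import readout, snapshot, camera_info
import cv2,numpy as np
print(readout.get_state())
for n in("scene","side"):
    p,d=snapshot(n); cv2.imwrite(f"pics/{n}.png",p); np.save(n+".npy",d)
    print(n,camera_info(n))
print(camera_info("wrist"))
E
```

```text
{'t': 0.0, 'joint_pos': array([-1.43998563e+00,  2.76586130e-01,  1.50615361e+00,  1.27409007e-05,
        1.36071568e+00, -1.21001763e-01]), 'joint_vel': array([-0.00153722, -0.00011282,  0.00030261, -0.0009789 ,  0.00107366,
       -0.00207512]), 'joint_torque': array([ 7.48985749e-04, -4.16766787e+01, -2.45802820e+01, -2.43775703e-04,
        1.09073470e-02, -2.33024053e-06]), 'eef_pos': array([ 0.14319342, -0.55632195,  0.23043663]), 'ee_rot': array([-3.11487715e+00, -3.94263785e-01, -5.21563263e-06]), 'wrist_force': array([-0.10927231, -0.3357349 ,  0.97335267]), 'torque': array([-0.05748924, -0.00593523, -0.01117801]), 'finger_force': 0.0, 'opening': 0.085326384702532}
scene {'mtx': array([[432.60926966,   0.        , 273.2598097 ],
       [  0.        , 432.60926966, 214.21257363],
       [  0.        ,   0.        ,   1.        ]]), 'camera_from_world': array([[ 0.33293502,  0.94293933, -0.00443877, -0.18214179],
       [ 0.80726272, -0.28745648, -0.51545676, -0.44489742],
       [-0.4873204 ,  0.16803035, -0.85690409,  1.38681736],
       [ 0.        ,  0.        ,  0.      
[... 271 characters left out ...]
      [-0.2311244 ,  0.44769468, -0.86380032,  0.17082968],
       [ 0.39118989, -0.77014912, -0.50382616,  0.7185251 ],
       [ 0.        ,  0.        ,  0.        ,  1.        ]])}
{'mtx': array([[305.23945134,   0.        , 275.51506111],
       [  0.        , 305.23945134, 209.72034959],
       [  0.        ,   0.        ,   1.        ]]), 'hand_eye': array([[ 6.29391291e-05, -9.64857363e-01, -2.62774171e-01,
         6.66882216e-02],
       [ 9.99999684e-01, -1.47487425e-04,  7.81063971e-04,
        -6.89072176e-04],
       [-7.92371209e-04, -2.62774137e-01,  9.64857049e-01,
        -1.41663755e-01],
       [ 0.00000000e+00,  0.00000000e+00,  0.00000000e+00,
         1.00000000e+00]])}
```

View pics/scene.png

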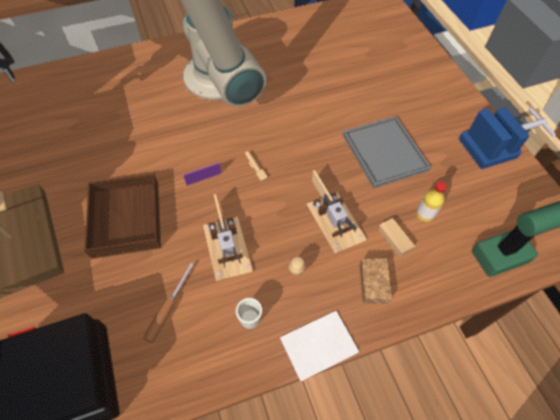

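View pics/side.png

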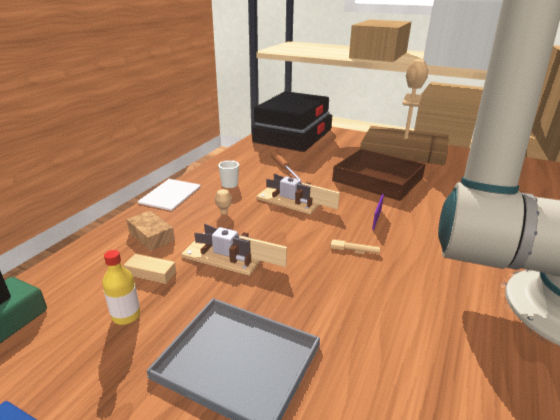

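The scene shows two cradles (about (228,245) and (336,220)), the box (124,213), the tray (386,150) and a purple decoy (203,174). I'll enlarge for accuracy.

```bash
cat > h.py <<'E'
import numpy as np,cv2
from rig import readout,snapshot,camera_info
from scipy.spatial.transform import Rotation as R
def toworld(n,u,v,z,info=None):
    "pixel -> world point on plane of height z"
    c=camera_info(n);T=np.linalg.inv(c["camera_from_world"]) if info is None else info
    r=T[:3,:3]@np.linalg.inv(c["mtx"])@[u,v,1];o=T[:3,3]
    return o+r*(z-o[2])/r[2]
def wristT():
    s=readout.get_state();T=np.eye(4);T[:3,:3]=R.from_rotvec(s["ee_rot"]).as_matrix();T[:3,3]=s["eef_pos"]
    return T@camera_info("wrist")["hand_eye"]
E
python3 - <<'E'
import cv2,numpy as np
p=cv2.imread("pics/scene.png")
c=p[165:285,195:375]; cv2.imwrite("pics/crop1.png",cv2.resize(c,None,fx=4.4,fy=4.4,interpolation=cv2.INTER_CUBIC))
from h import *
for n,u,v,z in [("trayL",345,136,.018),("trayT",399,118,.018),("trayR",429,158,.018),("trayB",376,185,.018),("boxTL",90,180,.045),("boxTR",155,174,.045),("boxBR",160,246,.045),("boxBL",86,254,.045)]:
    print(n,toworld("scene",u,v,z).round(3))
E
```

```text
trayL [0.385 0.274 0.018]
trayT [0.375 0.451 0.018]
trayR [0.535 0.458 0.018]
trayB [0.567 0.281 0.018]
boxTL [ 0.319 -0.423  0.045]
boxTR [ 0.357 -0.26   0.045]
boxBR [ 0.569 -0.291  0.045]
boxBL [ 0.532 -0.459  0.045]
```

View pics/crop1.png

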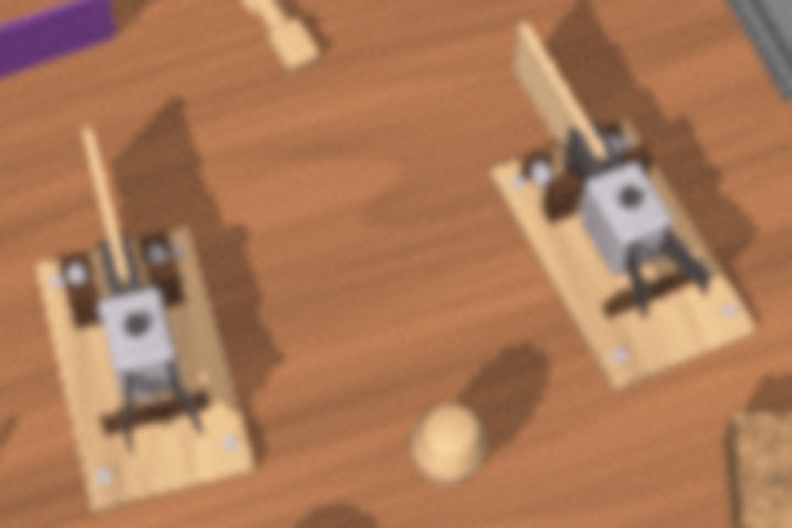

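Crop: left card's top edge runs (88,130)→(122,280), right card's (523,25)→(600,155); housing tops are centred near (137,325) and (630,197).

```bash
python3 - <<'E'
from h import *
def w(u,v,z): return toworld("scene",(u+.5)/4.4-.5+195,(v+.5)/4.4-.5+165,z)
for n,cs,cd,hs in [("L",[(37,265),(187,230),(255,468),(93,510)],[(88,130),(122,280)],(137,325)),("R",[(490,172),(637,118),(757,327),(617,388)],[(523,25),(600,155)],(630,197))]:
    P=np.array([w(*c,.01) for c in cs]);ctr=P.mean(0);d=(P[2]+P[3]-P[0]-P[1])
    print(n,P.round(3).tolist(),"ctr",ctr.round(4),"yaw",np.degrees(np.arctan2(d[1],d[0])),np.linalg.norm(d)/2,np.linalg.norm(P[0]-P[1]))
    C=np.array([w(*c,.055) for c in cd]);e=C[1]-C[0]
    print(" card",C.round(4).tolist(),np.degrees(np.arctan2(e[1],e[0])),np.linalg.norm(e)," housing",w(*hs,.055).round(4))
s=readout.get_state();print(s["t"],R.from_rotvec(s["ee_rot"]).as_matrix().round(3))
E
```

```text
L [[0.526, -0.181, 0.01], [0.533, -0.093, 0.01], [0.688, -0.102, 0.01], [0.682, -0.191, 0.01]] ctr [ 0.6074 -0.1414  0.01  ] yaw -3.5082854056810273 0.1556917442372886 0.08811977362589421
 card [[0.4773, -0.1311, 0.055], [0.578, -0.1398, 0.055]] -4.943490936226425 0.1011625460211866  housing [ 0.6073 -0.1398  0.055 ]
R [[0.555, 0.087, 0.01], [0.549, 0.185, 0.01], [0.701, 0.19, 0.01], [0.709, 0.101, 0.01]] ctr [0.6285 0.1409 0.01  ] yaw 3.662762940195764 0.15373741086334608 0.09740688204764308
 card [[0.4916, 0.1305, 0.055], [0.5908, 0.1369, 0.055]] 3.714849274278674 0.09937287498255443  housing [0.622  0.1416 0.055 ]
0.1 [[ 0.968  0.249 -0.   ]
 [ 0.249 -0.968  0.002]
 [ 0.    -0.002 -1.   ]]
```

Request:
{"fn": "drive_tool", "kwargs": {"series": [[0.767,-0.527,0,0,0,0.0525,100],[0.767,-0.527,0,0,0,0.0525,100],[0.767,-0.527,0,0,0,0.0525,100],[0.767,-0.527,0,0,0,0.0525,100],[0.767,-0.527,0,0,0,0.0525,100],[0.767,-0.527,0,0,0,0.0525,100],[0.767,-0.527,0,0,0,0.0525,100],[0.767,-0.527,0,0,0,0.0525,100]]}}

```text
t: 0.77
eef_pos: [0.3293, -0.3415, 0.2311]
ee_rot: [-3.136, 0.114, -0.002]
wrist_force: [-0.8, -0.4, -0.4]
opening: 0.0854
finger_force: 0.0
```

```bash
cat > go.py <<'E'
# usage: go.py x y z yaw_deg : prints shift/turn units for tool pointing down
import sys;from h import *
x,y,z,a=map(float,sys.argv[1:5]);s=readout.get_state();M=R.from_rotvec(s["ee_rot"])
d=M.inv().apply(np.array([x,y,z])-s["eef_pos"]);G=R.from_euler("z",a,degrees=True)*R.from_rotvec([np.pi,0,0])
r=(M.inv()*G).as_rotvec()
print("t",round(s["t"],2),"pos",s["eef_pos"].round(4),"F",s["wrist_force"].round(2),"open",round(s["opening"],4),"shift",(d/.3).round(4),"turn",(r/2/np.pi).round(4),"rows",round(np.linalg.norm(d)/.0417,1))
E
python3 go.py 0.5 -0.135 0.2 -4.5
```

```text
t 0.77 pos [ 0.3293 -0.3415  0.2311] F [-0.78 -0.36 -0.44] open 0.0854 shift [ 0.5171 -0.7275  0.1071] turn [-0.0006 -0.0002  0.0009] rows 6.5
```

Request:
{"fn": "drive_tool", "kwargs": {"series": [[0.517,-0.728,0.107,0,0,0,100],[0.517,-0.728,0.107,0,0,0,100],[0.517,-0.728,0.107,0,0,0,100],[0.517,-0.728,0.107,0,0,0,100],[0.517,-0.728,0.107,0,0,0,100],[0.517,-0.728,0.107,0,0,0,100],[0.517,-0.728,0.107,0,0,0,100],[0.517,-0.728,0.107,0,0,0,100]]}}

```text
t: 1.43
eef_pos: [0.5003, -0.1379, 0.1981]
ee_rot: [-3.138, 0.116, 0.0]
wrist_force: [-0.3, -0.0, 0.5]
opening: 0.0853
finger_force: 0.0
```

```bash
python3 - <<'E'
from h import *
T=wristT();np.save("T1.npy",T);p,d=snapshot("wrist");cv2.imwrite("pics/w1.png",cv2.resize(p,None,fx=1.4,fy=1.4,interpolation=cv2.INTER_CUBIC));print(readout.get_state()["eef_pos"])
E
```

```text
[ 0.49892037 -0.13971938  0.19833104]
```

View pics/w1.png

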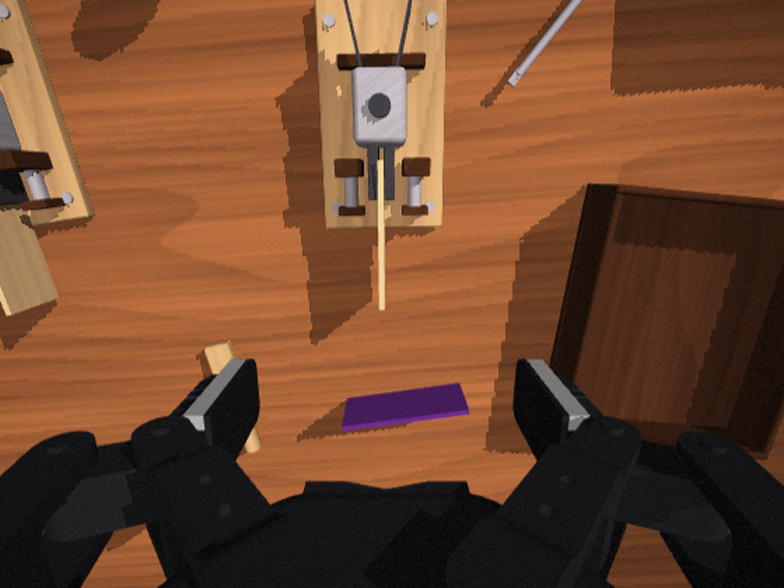

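Wrist view: left card's top edge spans (382,309)→(380,160), the housing top is centred at (380,105), and the plate front corners are (327,227) and (442,226).

```bash
python3 - <<'E'
from h import *
T=np.load("T1.npy")
w=lambda u,v,z:toworld("wrist",(u+.5)/1.4-.5,(v+.5)/1.4-.5,z,T).round(4)
a,b=w(382,309,.055),w(380.3,160,.055);e=b-a
print("card",a,b,np.degrees(np.arctan2(e[1],e[0])),"front plate",w(327,227,.01),w(442,226,.01),"housing",w(354,67,.055),w(406,67,.055),w(352,143,.055),w(406,143,.055))
print("posts rear top",w(349,159,.044),w(416,159,.044))
E
python3 go.py 0.510 -0.136 0.05 -4.3
```

```text
card [ 0.4786 -0.1328  0.055 ] [ 0.5776 -0.1392  0.055 ] -3.6988226506334154 front plate [ 0.5334 -0.0942  0.01  ] [ 0.5277 -0.1822  0.01  ] housing [ 0.6322 -0.1275  0.055 ] [ 0.6299 -0.1588  0.055 ] [ 0.5891 -0.1222  0.055 ] [ 0.5866 -0.1561  0.055 ]
posts rear top [ 0.5802 -0.1185  0.044 ] [ 0.5769 -0.1627  0.044 ]
t 1.48 pos [ 0.4989 -0.1397  0.1983] F [-0.33 -0.42 -0.02] open 0.0854 shift [ 0.0367 -0.0151  0.4944] turn [-0.      0.0002  0.0001] rows 3.6
```

```bash
python3 go.py 0.502 -0.134 0.07 -3.7
```

```text
t 1.48 pos [ 0.4989 -0.1397  0.1983] F [-0.33 -0.42 -0.02] open 0.0854 shift [ 0.0095 -0.0197  0.4278] turn [-0.      0.0002 -0.0016] rows 3.1
```

Request:
{"fn": "drive_tool", "kwargs": {"series": [[0.0067,0.0,0.1,0,0,-0.002,50],[0.0067,0.0,0.22,0,0,-0.002,50],[0.0067,0.0,0.33,0,0,-0.002,50],[0.0067,0.0,0.4,0,0,-0.002,50],[0.0067,0.0,0.4,0,0,-0.002,50],[0.0067,0.0,0.4,0,0,-0.002,50]]}}

```text
t: 1.98
eef_pos: [0.4991, -0.1421, 0.0786]
ee_rot: [-3.14, 0.105, 0.004]
wrist_force: [0.6, -0.2, -0.5]
opening: 0.0425
finger_force: 0.0
```

```bash
python3 go.py 0.502 -0.134 0.016 -3.7; python3 - <<'E'
from h import *
T=wristT();np.save("T2.npy",T);p,d=snapshot("wrist");cv2.imwrite("pics/w2.png",cv2.resize(p,None,fx=1.4,fy=1.4,interpolation=cv2.INTER_CUBIC));print(readout.get_state()["eef_pos"],readout.get_state()["joint_vel"])
E
```

```text
t 1.98 pos [ 0.4991 -0.1421  0.0786] F [ 0.63 -0.2  -0.55] open 0.0425 shift [ 0.0083 -0.0274  0.2087] turn [-0.      0.0004 -0.0004] rows 1.5
[ 0.50053517 -0.14236956  0.07995816] [ 0.0074532  -0.02139204 -0.02900451  0.00382245 -0.00125703  0.00223024]
```

View pics/w2.png

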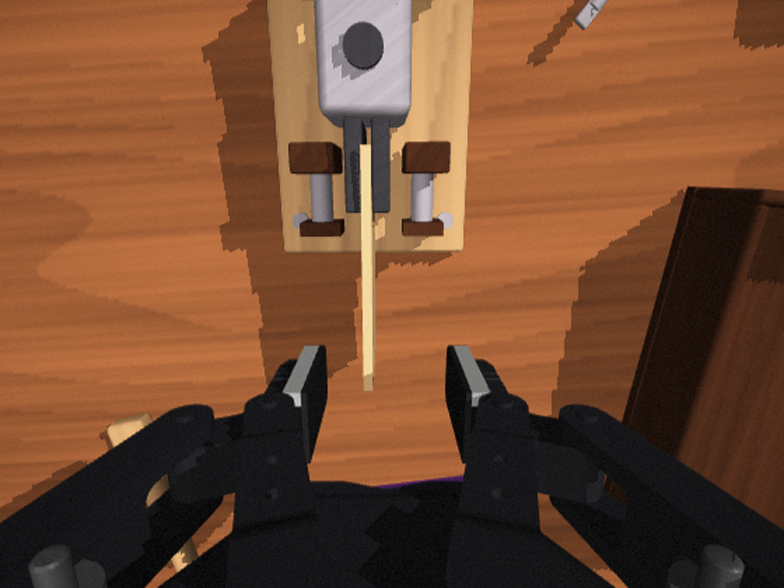

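Card's top edge runs (368,376)→(365,145); the fingers' centre is at about column 386, so the card lies slightly to the left.

```bash
python3 - <<'E'
from h import *
T=np.load("T2.npy")
w=lambda u,v,z:toworld("wrist",(u+.5)/1.4-.5,(v+.5)/1.4-.5,z,T).round(4)
a,b=w(368,376,.055),w(365.5,145,.055);e=b-a
print("card",a,b,np.degrees(np.arctan2(e[1],e[0])),"plate",w(285,250,.01),w(463,250,.01),"housing",w(325,115,.055),w(410,112,.055))
E
python3 go.py 0.503 -0.134 0.016 -3.7
```

```text
card [ 0.4851 -0.1329  0.055 ] [ 0.5774 -0.1392  0.055 ] -3.9047065640830594 plate [ 0.5341 -0.0937  0.01  ] [ 0.5282 -0.1817  0.01  ] housing [ 0.5885 -0.1255  0.055 ] [ 0.5875 -0.156   0.055 ]
t 2.03 pos [ 0.5005 -0.1424  0.08  ] F [ 1.37 -0.73  0.62] open 0.0425 shift [ 0.0062 -0.0286  0.2132] turn [ 0.0001 -0.0001 -0.0004] rows 1.5
```

Request:
{"fn": "drive_tool", "kwargs": {"series": [[0.008,-0.0275,0.0,0,0,0,50],[0.008,-0.0275,0.1,0,0,0,50],[0.008,-0.0275,0.18,0,0,0,50],[0.008,-0.0275,0.213,0,0,0,50],[0.008,-0.0275,0.213,0,0,0,50],[0.008,-0.0275,0.213,0,0,0,25],[0.008,-0.0275,0.213,0,0,0,12]]}}

```text
t: 2.62
eef_pos: [0.5048, -0.1334, 0.0169]
ee_rot: [3.139, -0.103, 0.005]
wrist_force: [0.4, 0.3, -0.1]
opening: 0.0195
finger_force: 0.0
```

Request:
{"fn": "drive_tool", "kwargs": {"series": [[0,0,0,0,0,0,12],[0,0,0,0,0,0,0],[0,0,0,0,0,0,0],[0,0,0,0,0,0,0],[0,0,0,0,0,0,0],[0,0,0,0,0,0,0]]}}

```text
t: 3.12
eef_pos: [0.5044, -0.1334, 0.0166]
ee_rot: [3.139, -0.103, 0.004]
wrist_force: [-1.5, 1.2, 6.2]
opening: 0.0035
finger_force: 60.5
```

Request:
{"fn": "drive_tool", "kwargs": {"series": [[-0.003,0,-0.002,0,0,0,0],[-0.006,0,-0.002,0,0,0,0],[-0.006,0,-0.002,0,0,0,0]]}}

```text
t: 3.37
eef_pos: [0.5029, -0.1332, 0.0167]
ee_rot: [3.139, -0.103, 0.005]
wrist_force: [2.2, 0.3, 4.7]
opening: 0.0034
finger_force: 60.1
```

Request:
{"fn": "drive_tool", "kwargs": {"series": [[-0.003,0,-0.003,0,0,0,0],[-0.006,0,-0.003,0,0,0,0],[-0.006,0,-0.003,0,0,0,0]]}}

```text
t: 3.62
eef_pos: [0.4996, -0.1327, 0.0168]
ee_rot: [3.14, -0.103, -0.0]
wrist_force: [0.9, 0.0, 2.3]
opening: 0.0033
finger_force: 60.0
```

Request:
{"fn": "drive_tool", "kwargs": {"series": [[-0.003,0,0,0,0,0,0],[-0.006,0,0,0,0,0,0],[-0.006,0,0,0,0,0,0]]}}

```text
t: 3.87
eef_pos: [0.4979, -0.1326, 0.0168]
ee_rot: [3.14, -0.103, 0.0]
wrist_force: [2.4, 0.1, 1.4]
opening: 0.0034
finger_force: 59.9
```

Request:
{"fn": "drive_tool", "kwargs": {"series": [[-0.003,0,0,0,0,0,0],[-0.006,0,0,0,0,0,0],[-0.006,0,0,0,0,0,0]]}}

```text
t: 4.12
eef_pos: [0.4962, -0.1325, 0.0168]
ee_rot: [3.14, -0.103, 0.0]
wrist_force: [1.0, -0.9, 1.6]
opening: 0.0032
finger_force: 59.9
```

Request:
{"fn": "drive_tool", "kwargs": {"series": [[-0.003,0,0,0,0,0,0],[-0.006,0,0,0,0,0,0],[-0.006,0,0,0,0,0,0]]}}

```text
t: 4.37
eef_pos: [0.4952, -0.1324, 0.0168]
ee_rot: [3.14, -0.103, 0.003]
wrist_force: [4.8, 1.2, -0.5]
opening: 0.0032
finger_force: 59.5
```

Request:
{"fn": "drive_tool", "kwargs": {"series": [[-0.003,0,0,0,0,0,0],[-0.003,0,0,0,0,0,0],[-0.003,0,0,0,0,0,0]]}}

```text
t: 4.62
eef_pos: [0.4947, -0.1324, 0.0168]
ee_rot: [3.14, -0.104, 0.004]
wrist_force: [6.0, 0.4, -1.0]
opening: 0.0033
finger_force: 59.3
```

Request:
{"fn": "drive_tool", "kwargs": {"series": [[-0.003,0,0,0,0,0,0],[-0.003,0,0,0,0,0,0],[-0.003,0,0,0,0,0,0]]}}

```text
t: 4.87
eef_pos: [0.4944, -0.1324, 0.0168]
ee_rot: [3.14, -0.104, 0.006]
wrist_force: [7.0, 0.9, -2.3]
opening: 0.0034
finger_force: 59.2
```

Request:
{"fn": "drive_tool", "kwargs": {"series": [[-0.004,0,0.002,0,0,0,0],[-0.004,0,0.002,0,0,0,0],[-0.004,0,0.002,0,0,0,0],[-0.004,0,0.002,0,0,0,0]]}}

```text
t: 5.2
eef_pos: [0.4944, -0.1324, 0.0167]
ee_rot: [3.139, -0.104, 0.009]
wrist_force: [8.3, 1.5, -2.3]
opening: 0.0029
finger_force: 59.5
```

Request:
{"fn": "drive_tool", "kwargs": {"series": [[0,0,0,0,0,0,0],[0,0,0,0,0,0,0],[0,0,0,0,0,0,0],[0,0,0,0,0,0,0]]}}

```text
t: 5.53
eef_pos: [0.4944, -0.1324, 0.0167]
ee_rot: [3.139, -0.104, 0.009]
wrist_force: [8.6, 1.9, -1.3]
opening: 0.0028
finger_force: 59.5
```

Request:
{"fn": "drive_tool", "kwargs": {"series": [[0,0,0,0,0,0,0],[0,0,0,0,0,0,0],[0.004,0,0,0,0,0,0],[0.008,0,0,0,0,0,0],[0.012,0,0,0,0,0,0],[0.012,0,0,0,0,0,0]]}}

```text
t: 6.03
eef_pos: [0.4948, -0.1323, 0.0167]
ee_rot: [3.14, -0.103, -0.001]
wrist_force: [2.3, 0.6, 6.7]
opening: 0.0034
finger_force: 60.8
```

Request:
{"fn": "drive_tool", "kwargs": {"series": [[0.003,0,-0.004,0,0,0,0],[0.003,0,-0.004,0,0,0,0]]}}

```text
t: 6.2
eef_pos: [0.4955, -0.1323, 0.0172]
ee_rot: [-3.14, 0.103, 0.001]
wrist_force: [3.7, -0.1, -1.4]
opening: 0.0036
finger_force: 59.5
```

Request:
{"fn": "drive_tool", "kwargs": {"series": [[0,0,0,0,0,0,5],[0,0,0,0,0,0,15],[0,0,0,0,0,0,40],[0,0,0,0,0,0,50],[0,0,-0.05,0,0,0,50],[0,0,-0.18,0,0,0,50],[0,0,-0.3,0,0,0,50],[0,0,-0.4,0,0,0,50]]}}

```text
t: 6.87
eef_pos: [0.4955, -0.1324, 0.1392]
ee_rot: [3.14, -0.103, -0.001]
wrist_force: [1.8, 0.0, -0.3]
opening: 0.0427
finger_force: 0.0
```

```bash
python3 go.py 0.505 0.131 0.15 3.7; python3 - <<'E'
from h import *
T=wristT();np.save("T3.npy",T);p,d=snapshot("wrist");cv2.imwrite("pics/w3.png",p)
E
```

```text
t 6.87 pos [ 0.4955 -0.1324  0.1392] F [ 1.83  0.01 -0.25] open 0.0427 shift [-0.0257 -0.8782 -0.0362] turn [ 0.      0.0001 -0.0207] rows 6.3
```

View pics/w3.png

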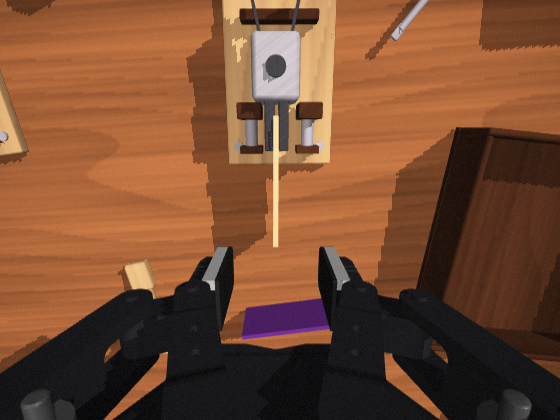

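Clip L holds its card at 8.5 N: card (276,245)→(275,115) is still in the jaws and the housing now meets the posts. Next, the right one.

Request:
{"fn": "drive_tool", "kwargs": {"series": [[-0.026,-0.878,-0.04,0,0,-0.0205,50],[-0.026,-0.878,-0.04,0,0,-0.0205,50],[-0.026,-0.878,-0.04,0,0,-0.0205,50],[-0.026,-0.878,-0.04,0,0,-0.0205,50],[-0.026,-0.878,-0.04,0,0,-0.0205,50],[-0.026,-0.878,-0.04,0,0,-0.0205,50],[-0.026,-0.878,-0.04,0,0,-0.0205,50],[-0.026,-0.878,-0.04,0,0,-0.0205,50]]}}

```text
t: 7.58
eef_pos: [0.5046, 0.1343, 0.1491]
ee_rot: [-3.139, -0.107, 0.001]
wrist_force: [-1.1, -0.2, -0.2]
opening: 0.0426
finger_force: 0.0
```

Request:
{"fn": "drive_tool", "kwargs": {"series": [[0,0,0.1,0,0,0,50],[0,0,0.2,0,0,0,50],[0,0,0.2,0,0,0,50],[0,0,0.2,0,0,0,50]]}}

```text
t: 7.92
eef_pos: [0.5035, 0.1298, 0.088]
ee_rot: [3.139, 0.098, -0.008]
wrist_force: [-0.3, -0.6, 0.6]
opening: 0.0427
finger_force: 0.0
```

```bash
python3 - <<'E'
from h import *
T=wristT();np.save("T4.npy",T);p,d=snapshot("wrist");cv2.imwrite("pics/w4.png",cv2.resize(p,None,fx=1.4,fy=1.4,interpolation=cv2.INTER_CUBIC));print(readout.get_state()["eef_pos"])
E
```

```text
[0.50519106 0.12999798 0.0894611 ]
```

View pics/w4.png

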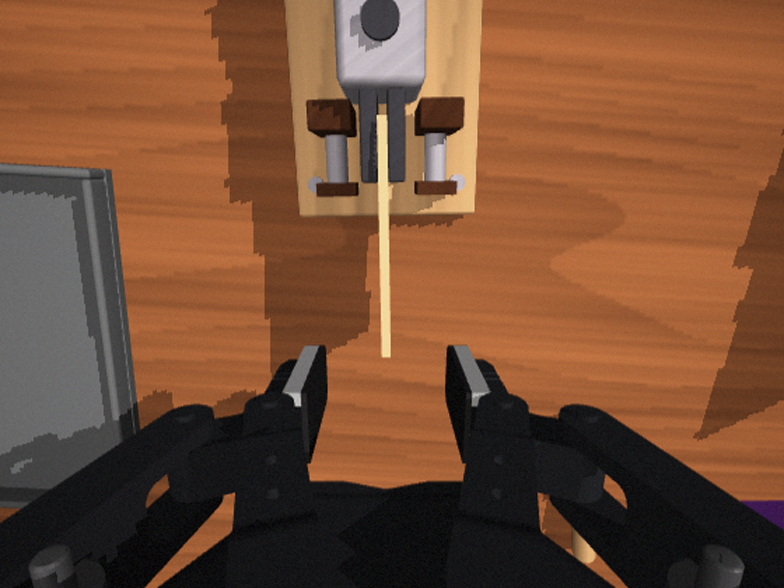

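Right card's top edge runs (386,353)→(382,115), and the plate front corners are (301,216) and (474,212).

```bash
python3 - <<'E'
from h import *
T=np.load("T4.npy")
w=lambda u,v,z:toworld("wrist",(u+.5)/1.4-.5,(v+.5)/1.4-.5,z,T).round(4)
a,b=w(386,353,.055),w(382,117,.055);e=b-a
print("card",a,b,np.degrees(np.arctan2(e[1],e[0])),"plate",w(301,216,.01),w(474,212,.01),"housing",w(340,85,.055),w(423,82,.055))
x=.516;y=a[1]+e[1]/e[0]*(x-a[0]);print(x,y)
E
python3 go.py 0.516 0.1318 0.016 3.7
```

```text
card [0.4953 0.1298 0.055 ] [0.5918 0.1373 0.055 ] 4.444106121652696 plate [0.548  0.1762 0.01  ] [0.5555 0.0888 0.01  ] housing [0.6019 0.1536 0.055 ] [0.6049 0.1228 0.055 ]
0.516 0.13140880829015544
t 7.97 pos [0.5052 0.13   0.0895] F [-0.01  1.21  0.13] open 0.0426 shift [ 0.0366 -0.0039  0.2448] turn [ 0.0001  0.0002 -0.0004] rows 1.8
```

Request:
{"fn": "drive_tool", "kwargs": {"series": [[0.036,-0.003,0.0,0,0,-0.002,50],[0.036,-0.003,0.1,0,0,-0.002,50],[0.036,-0.003,0.2,0,0,-0.002,50],[0.036,-0.003,0.245,0,0,-0.002,50],[0.036,-0.003,0.245,0,0,-0.002,50],[0.036,-0.003,0.245,0,0,-0.002,25],[0.036,-0.003,0.245,0,0,-0.002,12]]}}

```text
t: 8.55
eef_pos: [0.5183, 0.1326, 0.0176]
ee_rot: [-3.139, -0.119, -0.006]
wrist_force: [0.3, 0.6, 0.6]
opening: 0.0193
finger_force: 0.0
```

Request:
{"fn": "drive_tool", "kwargs": {"series": [[0,0,0,0,0,0,12],[0,0,0,0,0,0,0],[0,0,0,0,0,0,0],[0,0,0,0,0,0,0],[0,0,0,0,0,0,0],[0,0,0,0,0,0,0]]}}

```text
t: 9.05
eef_pos: [0.5176, 0.1326, 0.0174]
ee_rot: [-3.139, -0.119, -0.006]
wrist_force: [-0.3, -1.6, 6.9]
opening: 0.0032
finger_force: 60.4
```

Request:
{"fn": "drive_tool", "kwargs": {"series": [[-0.003,0,-0.002,0,0,0,0],[-0.006,0,-0.004,0,0,0,0],[-0.006,0,-0.004,0,0,0,0]]}}

```text
t: 9.3
eef_pos: [0.515, 0.1325, 0.0176]
ee_rot: [-3.139, -0.119, -0.003]
wrist_force: [1.5, 0.1, 3.4]
opening: 0.0033
finger_force: 59.7
```

Request:
{"fn": "drive_tool", "kwargs": {"series": [[-0.003,0,-0.003,0,0,0,0],[-0.006,0,-0.003,0,0,0,0],[-0.009,0,-0.003,0,0,0,0],[-0.009,0,-0.003,0,0,0,0]]}}

```text
t: 9.63
eef_pos: [0.5116, 0.1322, 0.018]
ee_rot: [3.139, 0.119, 0.001]
wrist_force: [3.2, -0.2, 1.4]
opening: 0.0035
finger_force: 59.5
```

Request:
{"fn": "drive_tool", "kwargs": {"series": [[-0.003,0,0,0,0,0,0],[-0.006,0,0,0,0,0,0],[-0.006,0,0,0,0,0,0]]}}

```text
t: 9.88
eef_pos: [0.5095, 0.132, 0.0179]
ee_rot: [3.139, 0.119, -0.0]
wrist_force: [2.4, 0.1, 0.1]
opening: 0.0032
finger_force: 59.5
```

Request:
{"fn": "drive_tool", "kwargs": {"series": [[-0.003,0,0,0,0,0,0],[-0.006,0,0,0,0,0,0],[-0.006,0,0,0,0,0,0]]}}

```text
t: 10.13
eef_pos: [0.5076, 0.1319, 0.0179]
ee_rot: [3.139, 0.119, -0.001]
wrist_force: [3.2, 0.5, -0.4]
opening: 0.0032
finger_force: 59.4
```

Request:
{"fn": "drive_tool", "kwargs": {"series": [[-0.003,0,0,0,0,0,0],[-0.003,0,0,0,0,0,0],[-0.003,0,0,0,0,0,0]]}}

```text
t: 10.38
eef_pos: [0.5068, 0.1318, 0.018]
ee_rot: [3.139, 0.119, -0.001]
wrist_force: [2.3, 1.2, 0.3]
opening: 0.0031
finger_force: 59.4
```

Request:
{"fn": "drive_tool", "kwargs": {"series": [[-0.003,0,0,0,0,0,0],[-0.006,0,0,0,0,0,0],[-0.006,0,0,0,0,0,0]]}}

```text
t: 10.63
eef_pos: [0.505, 0.1317, 0.018]
ee_rot: [3.139, 0.119, -0.0]
wrist_force: [3.0, 0.9, -0.4]
opening: 0.0035
finger_force: 59.4
```

Request:
{"fn": "drive_tool", "kwargs": {"series": [[-0.003,0,0,0,0,0,0],[-0.006,0,0,0,0,0,0],[-0.006,0,0,0,0,0,0]]}}

```text
t: 10.88
eef_pos: [0.5032, 0.1315, 0.018]
ee_rot: [3.139, 0.119, -0.0]
wrist_force: [2.9, 0.6, 1.1]
opening: 0.0034
finger_force: 59.4
```

The card is sliding at about 3 N, past the play, so this is the weak clip. I'll draw the card out.

Request:
{"fn": "drive_tool", "kwargs": {"series": [[-0.006,0,0,0,0,0,0],[-0.012,0,0,0,0,0,0],[-0.018,0,0,0,0,0,0],[-0.024,0,0,0,0,0,0],[-0.03,0,0,0,0,0,0],[-0.036,0,0,0,0,0,0],[-0.042,0,0,0,0,0,0],[-0.048,0,0,0,0,0,0]]}}

```text
t: 11.55
eef_pos: [0.4883, 0.1303, 0.0179]
ee_rot: [3.139, 0.119, -0.002]
wrist_force: [0.0, -0.3, 1.1]
opening: 0.0034
finger_force: 59.5
```

Request:
{"fn": "drive_tool", "kwargs": {"series": [[-0.006,0,0,0,0,0,0],[-0.012,0,0,0,0,0,0],[-0.02,0,0,0,0,0,0],[-0.03,0,0,0,0,0,0],[-0.045,0,0,0,0,0,0],[-0.06,0,0,0,0,0,0],[-0.075,0,0,0,0,0,0],[-0.09,0,0,0,0,0,0]]}}

```text
t: 12.22
eef_pos: [0.4608, 0.1283, 0.0177]
ee_rot: [3.139, 0.119, -0.003]
wrist_force: [-0.8, -0.1, 0.0]
opening: 0.0033
finger_force: 59.4
```

Request:
{"fn": "drive_tool", "kwargs": {"series": [[-0.02,0,-0.05,0,0,0,0],[-0.04,0,-0.15,0,0,0,0],[-0.05,0,-0.27,0,0,0,0],[-0.05,0,-0.27,0,0,0,0],[-0.05,0,-0.27,0,0,0,0]]}}

```text
t: 12.63
eef_pos: [0.4481, 0.1275, 0.1007]
ee_rot: [-3.139, -0.119, -0.007]
wrist_force: [-0.2, -0.6, -0.8]
opening: 0.0028
finger_force: 59.4
```

```bash
python3 go.py 0.438 0.366 0.095 4.3; python3 - <<'E'
from h import *
p,d=snapshot("scene");c=p[100:290,180:450];cv2.imwrite("pics/s2.png",cv2.resize(c,None,fx=2.9,fy=2.9,interpolation=cv2.INTER_CUBIC))
E
```

```text
t 12.63 pos [0.4481 0.1275 0.1007] F [-0.24 -0.59 -0.81] open 0.0028 shift [ 0.0266 -0.7953  0.0194] turn [-0.     -0.0007  0.0001] rows 5.7
```

View pics/s2.png

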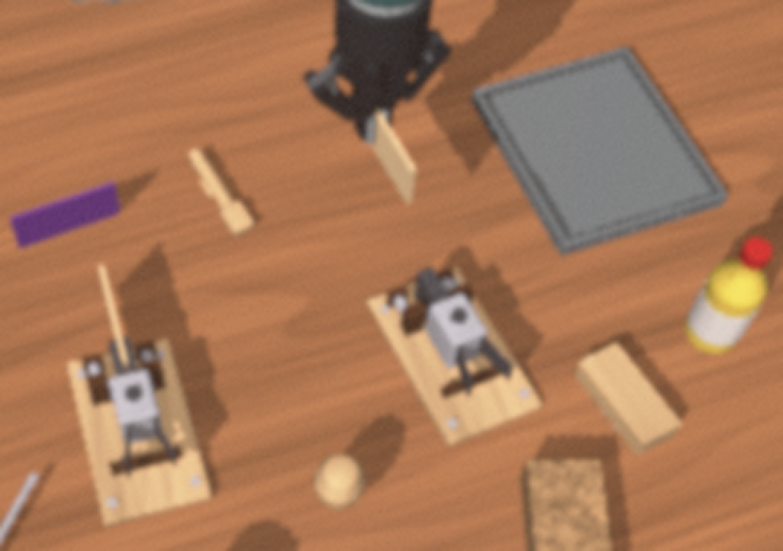

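The card is out and held at (393,150) in the crop; tray corners are (475,93), (630,50), (725,195) and (563,250).

```bash
python3 - <<'E'
from h import *
P=np.array([toworld("scene",(u+.5)/2.9-.5+180,(v+.5)/2.9-.5+100,.018) for u,v in [(475,93),(630,50),(725,195),(563,250)]]);print(P.round(3),P.mean(0))
E
```

```text
[[0.369 0.276 0.018]
 [0.369 0.447 0.018]
 [0.562 0.444 0.018]
 [0.568 0.274 0.018]] [0.46677602 0.36037183 0.018     ]
```

Request:
{"fn": "drive_tool", "kwargs": {"series": [[0.027,-0.795,0,0,0,0,0],[0.027,-0.795,0,0,0,0,0],[0.027,-0.795,0,0,0,0,0],[0.027,-0.795,0,0,0,0,0],[0.027,-0.795,0,0,0,0,0],[0.027,-0.795,0,0,0,0,0],[0.027,-0.795,0,0,0,0,0],[0.027,-0.795,0,0,0,0,0]]}}

```text
t: 13.35
eef_pos: [0.4358, 0.3664, 0.0967]
ee_rot: [3.137, 0.124, -0.005]
wrist_force: [0.9, -1.6, -0.2]
opening: 0.0035
finger_force: 59.4
```

Tray centre is (0.467, 0.360) and its sizes check out. Lower from 0.097 to about 0.015 (shift 0.27), with y back 4 mm.

Request:
{"fn": "drive_tool", "kwargs": {"series": [[0.01,0.015,0.1,0,0,0,0],[0.01,0.015,0.2,0,0,0,0],[0.01,0.015,0.25,0,0,0,0],[0.01,0.015,0.27,0,0,0,0],[0.01,0.015,0.27,0,0,0,0],[0.01,0.015,0.27,0,0,0,0]]}}

```text
t: 13.85
eef_pos: [0.4407, 0.3605, 0.0179]
ee_rot: [3.139, 0.117, -0.001]
wrist_force: [0.8, 0.8, -0.4]
opening: 0.0035
finger_force: 59.4
```

Request:
{"fn": "drive_tool", "kwargs": {"series": [[0,0,0,0,0,0,10],[0,0,0,0,0,0,30],[0,0,0,0,0,0,50],[0,0,0,0,0,0,50],[0,0,-0.1,0,0,0,50],[0,0,-0.2,0,0,0,50],[0,0,-0.34,0,0,0,50],[0,0,-0.5,0,0,0,50]]}}

```text
t: 14.52
eef_pos: [0.4397, 0.3611, 0.1625]
ee_rot: [3.138, 0.119, -0.002]
wrist_force: [0.3, 0.7, -0.7]
opening: 0.0427
finger_force: 0.0
```

```bash
python3 go.py 0.612 0.139 0.165 4.3
```

```text
t 14.52 pos [0.4397 0.3611 0.1625] F [ 0.34  0.72 -0.71] open 0.0427 shift [ 0.5163  0.7817 -0.0083] turn [0.0001 0.0002 0.0002] rows 6.7
```

Request:
{"fn": "drive_tool", "kwargs": {"series": [[0.43,0.78,-0.01,0,0,0,80],[0.43,0.78,-0.01,0,0,0,80],[0.43,0.78,-0.01,0,0,0,80],[0.43,0.78,-0.01,0,0,0,80],[0.43,0.78,-0.01,0,0,0,80],[0.43,0.78,-0.01,0,0,0,80],[0.43,0.78,-0.01,0,0,0,80],[0.43,0.78,-0.01,0,0,0,80]]}}

```text
t: 15.18
eef_pos: [0.5897, 0.134, 0.1646]
ee_rot: [3.138, 0.112, 0.004]
wrist_force: [0.3, 0.8, 0.1]
opening: 0.0686
finger_force: 0.0
```

Request:
{"fn": "drive_tool", "kwargs": {"series": [[0,0,0,0,0,0,80],[0,0,0,0,0,0,80],[0,0,0,0,0,0,80]]}}

```text
t: 15.43
eef_pos: [0.5859, 0.1392, 0.1644]
ee_rot: [-3.139, -0.122, 0.001]
wrist_force: [0.0, 0.2, 0.2]
opening: 0.0679
finger_force: 0.0
```

```bash
python3 - <<'E'
from h import *
T=wristT();np.save("T5.npy",T);p,d=snapshot("wrist");cv2.imwrite("pics/w5.png",cv2.resize(p,None,fx=1.4,fy=1.4,interpolation=cv2.INTER_CUBIC));print(readout.get_state()["eef_pos"])
E
```

```text
[0.58593249 0.13928684 0.16443125]
```

View pics/w5.png

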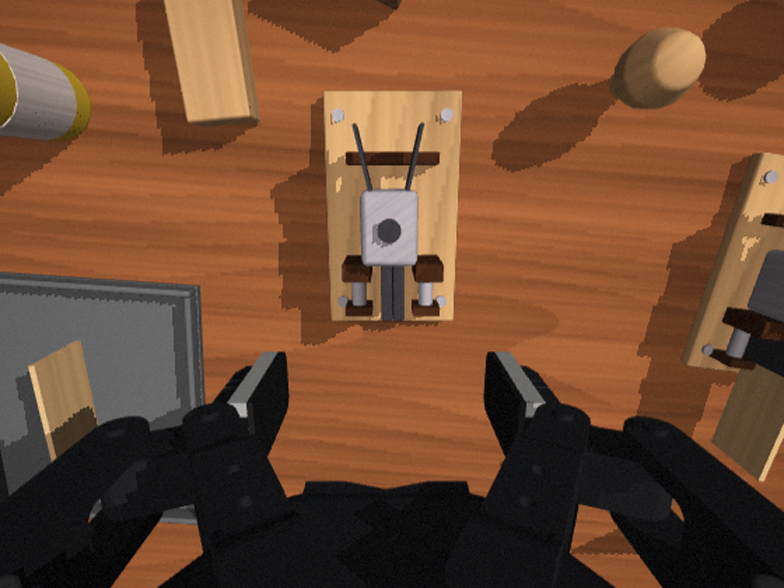

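Clip R's housing top corners are (362,191), (417,191), (361,264) and (416,265). Its mouth is empty, and the card is in the tray at lower left.

```bash
python3 - <<'E'
from h import *
T=np.load("T5.npy")
w=lambda u,v,z:toworld("wrist",(u+.5)/1.4-.5,(v+.5)/1.4-.5,z,T)
P=np.array([w(u,v,.055) for u,v in [(362,191),(417,191),(361,264),(416,265)]]);print(P.round(4).tolist(),P.mean(0));e=P[0]+P[1]-P[2]-P[3];print(np.degrees(np.arctan2(e[1],e[0])),np.linalg.norm(e)/2,np.linalg.norm(P[0]-P[1]))
E
python3 go.py 0.62 0.1395 0.04 4.3
```

```text
[[0.6437, 0.158, 0.055], [0.6461, 0.1267, 0.055], [0.6013, 0.1559, 0.055], [0.6032, 0.1231, 0.055]] [0.62356484 0.14092443 0.055     ]
3.771281726407167 0.04273636134312954 0.03142747201314566
t 15.48 pos [0.5859 0.1393 0.1644] F [-0.59  0.86  0.22] open 0.0683 shift [0.1134 0.0082 0.4147] turn [-0.0001  0.0001  0.0004] rows 3.1
```

Request:
{"fn": "drive_tool", "kwargs": {"series": [[0.126,0.004,0.0,0,0,0,80],[0.126,0.004,0.12,0,0,0,80],[0.126,0.004,0.24,0,0,0,80],[0.126,0.004,0.34,0,0,0,80],[0.126,0.004,0.42,0,0,0,80],[0.126,0.004,0.47,0,0,0,80],[0.126,0.004,0.486,0,0,0,80],[0.126,0.004,0.486,0,0,0,80]]}}

```text
t: 16.15
eef_pos: [0.6232, 0.1405, 0.0172]
ee_rot: [3.139, 0.122, -0.005]
wrist_force: [0.8, 0.0, 0.2]
opening: 0.0682
finger_force: 0.0
```

Request:
{"fn": "drive_tool", "kwargs": {"series": [[0,0,0,0,0,0,55],[0,0,0,0,0,0,45],[0,0,0,0,0,0,40],[0,0,0,0,0,0,35],[0,0,0,0,0,0,30],[0,0,0,0,0,0,20],[0,0,0,0,0,0,20],[0,0,0,0,0,0,20]]}}

```text
t: 16.82
eef_pos: [0.626, 0.14, 0.0204]
ee_rot: [-3.139, -0.119, -0.006]
wrist_force: [0.4, 2.9, 6.9]
opening: 0.0336
finger_force: 60.9
```

Request:
{"fn": "drive_tool", "kwargs": {"series": [[0.003,0,-0.03,0,0,0,20],[0.003,0,-0.08,0,0,0,20],[0.003,0,-0.15,0,0,0,20],[0.003,0,-0.24,0,0,0,20],[0.003,0,-0.34,0,0,0,20],[0.003,0,-0.44,0,0,0,20],[0.003,0,-0.5,0,0,0,20],[0.003,0,-0.5,0,0,0,20]]}}

```text
t: 17.48
eef_pos: [0.6282, 0.1397, 0.1739]
ee_rot: [-3.139, -0.119, -0.015]
wrist_force: [0.8, -0.2, -1.7]
opening: 0.0335
finger_force: 59.9
```

```bash
python3 go.py 0.445 -0.358 0.17 10; python3 - <<'E'
from h import *
p,d=snapshot("scene");c=p[100:290,70:450];cv2.imwrite("pics/s3.png",cv2.resize(c,None,fx=2.1,fy=2.1,interpolation=cv2.INTER_CUBIC))
E
```

```text
t 17.48 pos [0.6282 0.1397 0.1739] F [ 0.79 -0.23 -1.72] open 0.0335 shift [-0.7344  1.6081  0.0061] turn [ 0.0001 -0.0015 -0.0157] rows 12.7
```

View pics/s3.png

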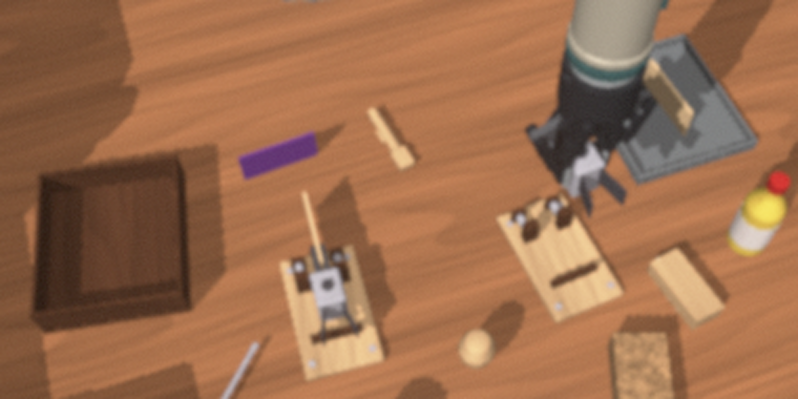

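The clip is gripped and clear, the card is in the tray at (670,95), and the box corners are (42,175), (182,157), (188,305) and (35,325).

Request:
{"fn": "drive_tool", "kwargs": {"series": [[-0.367,0.804,0,0,0,0.037,20],[-0.367,0.804,0,0,0,0.037,20],[-0.367,0.804,0,0,0,0.037,20],[-0.367,0.804,0,0,0,0.037,20],[-0.367,0.804,0,0,0,0.037,20],[-0.367,0.804,0,0,0,0.037,20],[-0.367,0.804,0,0,0,0.037,20],[-0.367,0.804,0,0,0,0.037,20]]}}

```text
t: 18.2
eef_pos: [0.531, -0.1125, 0.1663]
ee_rot: [3.13, -0.253, -0.008]
wrist_force: [-0.1, 0.5, -1.9]
opening: 0.0334
finger_force: 60.5
```

```bash
python3 go.py 0.446 -0.358 0.17 -9; python3 - <<'E'
from h import *
P=np.array([toworld("scene",(u+.5)/2.1-.5+70,(v+.5)/2.1-.5+100,.045) for u,v in [(42,175),(182,157),(188,305),(35,325)]]);print(P.round(3).tolist(),P.mean(0))
E
```

```text
t 18.2 pos [ 0.531  -0.1125  0.1663] F [-0.06  0.47 -1.92] open 0.0334 shift [-0.1484  0.8533 -0.0103] turn [ 0.0002  0.0008 -0.0007] rows 6.2
[[0.329, -0.425, 0.045], [0.36, -0.257, 0.045], [0.566, -0.292, 0.045], [0.533, -0.458, 0.045]] [ 0.44698391 -0.3582428   0.045     ]
```

Request:
{"fn": "drive_tool", "kwargs": {"series": [[-0.148,0.85,-0.01,0,0,0,20],[-0.148,0.85,-0.01,0,0,0,20],[-0.148,0.85,-0.01,0,0,0,20],[-0.148,0.85,-0.01,0,0,0,20],[-0.148,0.85,-0.01,0,0,0,20],[-0.148,0.85,-0.01,0,0,0,20],[-0.148,0.85,-0.01,0,0,0,20],[-0.148,0.85,-0.01,0,0,0,20]]}}

```text
t: 18.87
eef_pos: [0.4494, -0.356, 0.1696]
ee_rot: [-3.13, 0.251, 0.003]
wrist_force: [0.1, 1.2, -2.4]
opening: 0.0332
finger_force: 60.9
```

Request:
{"fn": "drive_tool", "kwargs": {"series": [[0,0,0.1,0,0,0,20],[0,0,0.2,0,0,0,20],[0,0,0.3,0,0,0,20],[0,0,0.4,0,0,0,20],[0,0,0.45,0,0,0,20],[0,0,0.45,0,0,0,20],[0,0,0.45,0,0,0,20]]}}

```text
t: 19.45
eef_pos: [0.4504, -0.3517, 0.0352]
ee_rot: [-3.129, 0.243, 0.004]
wrist_force: [0.0, -0.6, -1.7]
opening: 0.0334
finger_force: 60.9
```

Request:
{"fn": "drive_tool", "kwargs": {"series": [[0,0.01,0.02,0,0,0,20],[0,0.01,0.04,0,0,0,20],[0,0.01,0.056,0,0,0,20],[0,0.01,0.056,0,0,0,20],[0,0.01,0.056,0,0,0,20]]}}

```text
t: 19.87
eef_pos: [0.4499, -0.3571, 0.0198]
ee_rot: [-3.132, 0.246, 0.0]
wrist_force: [0.5, -0.3, -1.6]
opening: 0.0335
finger_force: 60.9
```

Request:
{"fn": "drive_tool", "kwargs": {"series": [[0,0,0,0,0,0,45],[0,0,0,0,0,0,60],[0,0,0,0,0,0,70],[0,0,-0.02,0,0,0,70],[0,0,-0.08,0,0,0,70],[0,0,-0.2,0,0,0,70],[0,0,-0.33,0,0,0,70],[0,0,-0.46,0,0,0,70]]}}

```text
t: 20.53
eef_pos: [0.4496, -0.3568, 0.1595]
ee_rot: [-3.132, 0.246, 0.001]
wrist_force: [0.9, -0.7, -0.2]
opening: 0.06
finger_force: 0.0
```

Request:
{"fn": "drive_tool", "kwargs": {"series": [[-0.2,0.1,-0.1,0,0,0,70],[-0.3,0.2,-0.2,0,0,0,70],[-0.4,0.3,-0.2,0,0,0,70],[-0.45,0.35,-0.2,0,0,0,70],[-0.45,0.35,-0.2,0,0,0,70],[-0.45,0.35,-0.2,0,0,0,70]]}}

```text
t: 21.03
eef_pos: [0.2973, -0.4425, 0.2197]
ee_rot: [3.127, -0.252, 0.0]
wrist_force: [0.1, -0.4, -0.2]
opening: 0.0598
finger_force: 0.0
```

```bash
python3 - <<'E'
from h import *
p,d=snapshot("scene");c=p[100:290,70:450];cv2.imwrite("pics/s4.png",cv2.resize(c,None,fx=2.1,fy=2.1,interpolation=cv2.INTER_CUBIC))
E
```

```text
(no output)
```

View pics/s4.png

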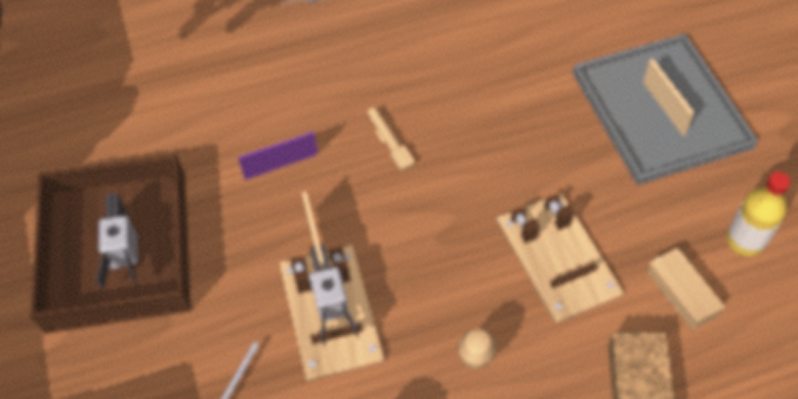

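The weak clip stands in the box (117,235), the loose card is in the tray (670,95), and the sound clip is in its cradle with its card (310,225). Everything else is unmoved.

```bash
python3 -c "
from rig import workorder
print(workorder.close_job())"
```

```text
the job is handed in; nothing more can be done
None
```

Job handed in at about 21 s: the clip on the robot's right held its card at about 8.5 N and stands in its cradle with it, while the clip on the left let its card slide at about 3 N, so it is now in the dark box and its card in the grey tray.

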